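Balance-check the centrifuge carriers

TASK

Check the sealed tube carriers for balance before they go to the centrifuge, one at a time along their row from the robot's left to its right: lay the carrier lid up with its middle across the knife edge, let go and see whether it stays level or tips. Then put it away before testing the next: one that stays level goes, its length along the plate's, onto a single square, upright column centred on the aluminium loading plate, and one that tips goes flat and lid up into the steel reject tray, in no more than two layers. Leave the other things on the bench alone.

Things in the scene. Friction and masses are not known exactly. Their poses are not given: they have to be found in the camera images.
- carrier_1a: A sealed tube carrier, no. 1 of the row from the left (+y); all look alike, 3 or 4 are present, one per place: box 130 (x) x 60 (y) x 30 (z) mm, grey, white lid, black mark round its middle, 0.28 to 0.44 kg. Origin: centre of the underside; z up through the lid. Its weight lies either at mid-length or about 18 mm off towards one end, which cannot be seen. Starts flat on the bench, lid up.
- carrier_1b: A sealed tube carrier, no. 1 of the row from the left (+y); all look alike, 3 or 4 are present, one per place: box 130 (x) x 60 (y) x 30 (z) mm, grey, white lid, black mark round its middle, 0.28 to 0.44 kg. Origin: centre of the underside; z up through the lid. Its weight lies either at mid-length or about 18 mm off towards one end, which cannot be seen. Starts flat on the bench, lid up.
- carrier_2a: A sealed tube carrier, no. 2 of the row from the left (+y); all look alike, 3 or 4 are present, one per place: box 130 (x) x 60 (y) x 30 (z) mm, grey, white lid, black mark round its middle, 0.28 to 0.44 kg. Origin: centre of the underside; z up through the lid. Its weight lies either at mid-length or about 18 mm off towards one end, which cannot be seen. Starts flat on the bench, lid up.
- carrier_2b: A sealed tube carrier, no. 2 of the row from the left (+y); all look alike, 3 or 4 are present, one per place: box 130 (x) x 60 (y) x 30 (z) mm, grey, white lid, black mark round its middle, 0.28 to 0.44 kg. Origin: centre of the underside; z up through the lid. Its weight lies either at mid-length or about 18 mm off towards one end, which cannot be seen. Starts flat on the bench, lid up.
- carrier_3a: A sealed tube carrier, no. 3 of the row from the left (+y); all look alike, 3 or 4 are present, one per place: box 130 (x) x 60 (y) x 30 (z) mm, grey, white lid, black mark round its middle, 0.28 to 0.44 kg. Origin: centre of the underside; z up through the lid. Its weight lies either at mid-length or about 18 mm off towards one end, which cannot be seen. Starts flat on the bench, lid up.
- carrier_3b: A sealed tube carrier, no. 3 of the row from the left (+y); all look alike, 3 or 4 are present, one per place: box 130 (x) x 60 (y) x 30 (z) mm, grey, white lid, black mark round its middle, 0.28 to 0.44 kg. Origin: centre of the underside; z up through the lid. Its weight lies either at mid-length or about 18 mm off towards one end, which cannot be seen. Starts flat on the bench, lid up.
- carrier_4a: A sealed tube carrier, no. 4 of the row from the left (+y); all look alike, 3 or 4 are present, one per place: box 130 (x) x 60 (y) x 30 (z) mm, grey, white lid, black mark round its middle, 0.28 to 0.44 kg. Origin: centre of the underside; z up through the lid. Its weight lies either at mid-length or about 18 mm off towards one end, which cannot be seen. Starts flat on the bench, lid up.
- carrier_4b: A sealed tube carrier, no. 4 of the row from the left (+y); all look alike, 3 or 4 are present, one per place: box 130 (x) x 60 (y) x 30 (z) mm, grey, white lid, black mark round its middle, 0.28 to 0.44 kg. Origin: centre of the underside; z up through the lid. Its weight lies either at mid-length or about 18 mm off towards one end, which cannot be seen. Starts flat on the bench, lid up.
- stand: Knife-edge balance stand, fixed to the bench, place and yaw vary. Grey base 150 (x) x 110 (y) x 8 mm; steel wedge across its middle, its blunt edge along y, 100 mm long, 10 mm wide, 40 mm above the bench; black rubber stop bars along y at x = +-56 mm, 14 mm wide, 100 long, tops 30 mm above the bench. Origin: underside centre.
- knife (a point): Centre of the top of the knife edge, axes as the stand. A carrier laid along the stand's x with its middle on the edge (within 4 mm) stays level when evenly loaded; when loaded at one end it tips by about 0.2 rad within half a second and comes to rest against that stop.
- plate: Aluminium loading plate for the column, 170 (x) x 90 (y) x 10 mm, fixed to the bench, its place and yaw vary. Origin: underside centre.
- plate_top (a point): Centre of the plate's top face, 10 mm above the bench; axes as the plate.
- tray: Shallow open steel reject tray, 160 (x) x 210 (y) mm outside, 5 mm walls, 13 mm high, 5 mm floor, fixed to the bench, its place and yaw vary. Room for two carriers side by side, lengths along its x, at y = +-43 mm, and two more on top. Origin: underside centre.
- tray_floor (a point): Centre of the tray's inner floor, 5 mm above the bench; axes as the tray.
- vial_a: Bystander, leave alone: small white-capped sample vial, 26 mm across, 55 tall. Origin: underside centre.
- vial_b: Bystander, leave alone: small white-capped amber vial, 26 mm across, 55 tall. Origin: underside centre.
- vial_c: Bystander, leave alone: (not always there) small white-capped sample vial, 26 mm across, 55 tall. Origin: underside centre.
- flask: Bystander, leave alone: amber reagent bottle, 70 mm across, 150 tall. Origin: underside centre.
- beaker: Bystander, leave alone: glass beaker, 72 mm across, 90 tall. Origin: underside centre.
- jar: Bystander, leave alone: glass jar, 60 mm across, 80 tall. Origin: underside centre.
Not all that is in view belongs to the job. What is shaped like the carrier_3b but green or purple is not meant.

How it is judged:
By the outcome, as a careful person would: the job done as asked, in the order asked, and still so for the second after the job is handed in, with the robot touching nothing.
Of carrier_1a, carrier_1b only 1 to 1 are there at a start; the rules pass over those that are not, and their reading is None.
Of carrier_2a, carrier_2b only 1 to 1 are there at a start; the rules pass over those that are not, and their reading is None.
Of carrier_3a, carrier_3b only 1 to 1 are there at a start; the rules pass over those that are not, and their reading is None.
Of carrier_4a, carrier_4b, vial_c only 1 to 1 are there at a start; the rules pass over those that are not, and their reading is None.
At some moment in a run one of carrier_1a, carrier_1b, carrier_2a, carrier_2b, carrier_3a, carrier_3b, carrier_4a, carrier_4b may be knocked a few centimetres aside while the robot is not near it.
Once in a run the grip may slacken for a moment while it holds something.
It also fails if it takes over 210 s, if anything falls off the work surface, if the arm or the gripper's body presses on something with over 40 N, if the wrist force passes 120 N, or if a joint passes its speed limit or range.

ROBOT

A 7-joint arm with a two-finger parallel gripper is mounted at the origin on the work surface. World frame = base frame: x ahead of the robot, y to its left, z up, the work surface at z = 0. Lengths are in m, angles in degrees, forces in N, time in s.
With the tool pointing down it reaches from about 0.425 to 0.875 m from the base axis. Payload 4.7 kg.
Tool frame: the origin (TCP) lies at the very end of the fingers, on their centre line; the grasp point (between the pads) lies 19 mm behind it (env.grasp_offset is the distance from the TCP to the grasp point, in m); z points along the fingers, y is the line along which they close (so a half turn about z gives the same grasp; the last joint's range is limited). The gripper opens to 87 mm and grips with 3 to 60 N. Pads are 19 mm wide; open, the fingers measure 117 mm over their backs; the gripper's body (75 mm by 190 mm) begins 51 mm behind the grasp point.
Start: joints at [73.803, 18.392, -4.016, 83.108, 1.295, 78.541, -3.26], TCP at [0.19, -0.622, 0.223] pointing down, gripper open.
Joint ranges: [-163.93, 163.93], [-17.29, 119.83], [-79.2, 71.16], [3.27, 140.29], [-89.18, 269.18], [5.43, 117.66], [-154.24, 154.24]. Speed limits (degrees/s): [147.25, 147.25, 180, 180, 180, 180, 180].

INTERFACE

Orientations are given as [roll, pitch, yaw] about the fixed x, y, z axes, in that order (R = Rz(yaw) Ry(pitch) Rx(roll)).
In Python, from cell import env gives the robot as it stands. The module is installed in compiled form; this text tells all that it offers.
- The arm moves only by the tool drive_tool, never from a script. Its argument "moves" is one flat list of numbers, 5 for each row, row after row: the shift along the tool's x, y, z in units of 40 mm (1.0 is 40 mm), then the turn about the tool's z in units of 10 degrees (1.0 is 10 degrees), then the finger opening in mm, from 0 to 87. A call has 1 to 5 rows; each row is the pose to reach, as a shift and turn from the pose commanded when the call began, along the tool's axes at that moment; what a row does not reach only later rows make up. A row lasts 1/8 s, in which the tool goes at most 62.5 mm and 10.7 degrees, less where a joint would pass 70% of its speed; a pose out of reach is approached as far as the arm can. A call with a gripper value outside its range is refused whole. The fingers move at their own pace and stop on an object; "squeeze" is the grip in N (left out, the last holds). Time passes only in rows, so rows that repeat a pose let the fingers close. It gives the time, the measured TCP pose, the force, the opening and the grip force at its end, in the units of the state.
- env.get_obs(): the state, without advancing time (a new reading comes with each control period).
- env.read_camera(name): name is "scene" or "top"; returns (picture, depth): 480x640x3 uint8, red, green, blue; 480x640 float32, m along the optical axis (not along the pixel's ray), 0 where there is no reading.
- env.camera_model(name): a dict with "K" (3x3 intrinsics, pixels), "rvec" (rotation vector, rad) and "tvec" (3), from world to camera coordinates, as OpenCV has them. Camera axes: x right, y down, z forward; pixel columns grow to the right and rows downward; lengths in m; the calibration is good to about 2 mm. A picture is of the moment at which its call begins. camera_model takes no time and is no camera call.
- env.sign_off(): hands the job in; it is judged then, once.
The state is a dict: "time_s": time; "qpos": joint angles; "joint_velocities": joint speeds; "effort": joint torques, N m; "tool_pos": TCP position; "tool_rot": TCP orientation; "force": force on the tool from outside, world axes, zero at the start; "wrist_torque": the same for the moment, N m; "grip_width": finger opening in m; "grasp_force": force on a finger pad.
Only numpy, scipy, OpenCV 4.12 (cv2) and the standard library are available. Lean on these libraries where they do the work, as an engineer would, in place of code of your own. Each camera call takes 0.05 s, during which the arm holds its last target. There are 200 camera calls.

## Working session

There is one attempt and no reset: what is moved stays moved. The work goes in short steps, Python scripts to look and compute and a tool call to move; the robot and the scene stay as the last step left them, time stands still between calls to the robot, and variables do not carry over. Pictures are saved under pics/ and viewed, at most 14 in all, crops included, and the job is handed in when it is done.

Besides the shell and the picture viewer there is one more tool, called after ">>>" by a JSON object that holds its "fn" and its "kwargs". drive_tool: Moves the arm, as the interface text tells. Its arguments: {"type":"object","properties":{"moves":{"type":"array","items":{"type":"number"}},"squeeze":{"type":"number"}},"required":["moves"]}

```bash
mkdir -p pics; cat > h.py <<'E'
from cell import env
import cv2, numpy as np
def grab(n,f=None):
    im,d=env.read_camera(n)
    if f: cv2.imwrite('pics/'+f,im[:,:,::-1])
    return im,d
def cam(n):
    m=env.camera_model(n); R=cv2.Rodrigues(np.array(m['rvec'],float))[0]
    return np.array(m['K'],float),R,np.array(m['tvec'],float).ravel()
def ray(n,px,z):
    K,R,t=cam(n); px=np.atleast_2d(px).astype(float)
    d=np.c_[px,np.ones(len(px))]@np.linalg.inv(K).T@R; c=-R.T@t
    return c+d*((z-c[2])/d[:,2])[:,None]
def cloud(n,d):
    K,R,t=cam(n); v,u=np.mgrid[:480,:640]
    p=np.stack([(u-K[0,2])/K[0,0]*d,(v-K[1,2])/K[1,1]*d,d],-1)
    return (p-t)@R
E
python3 - <<'E'
from h import *
for n in('scene','top'):
    grab(n,n+'0.png'); K,R,t=cam(n); print(n,K[0,0],-R.T@t, R[2])
o=env.get_obs(); print({k:np.round(o[k],3) for k in('time_s','tool_pos','tool_rot','grip_width','force')},env.grasp_offset)
E
```

```text
scene 515.318258622195 [ 1.3198358  -0.11369762  0.98875404] [-0.65108832  0.0848395  -0.75424549]
top 532.3561112273928 [ 0.27703985 -0.02385946  1.53741572] [ 0.14221109  0.01117193 -0.9897733 ]
{'time_s': np.float64(0.1), 'tool_pos': array([ 0.19 , -0.621,  0.222]), 'tool_rot': array([-1.7990e+02,  7.0000e-03,  1.7006e+01]), 'grip_width': np.float64(0.087), 'force': array([-0.237,  0.277,  0.347])} 0.0187
```

View pics/top0.png

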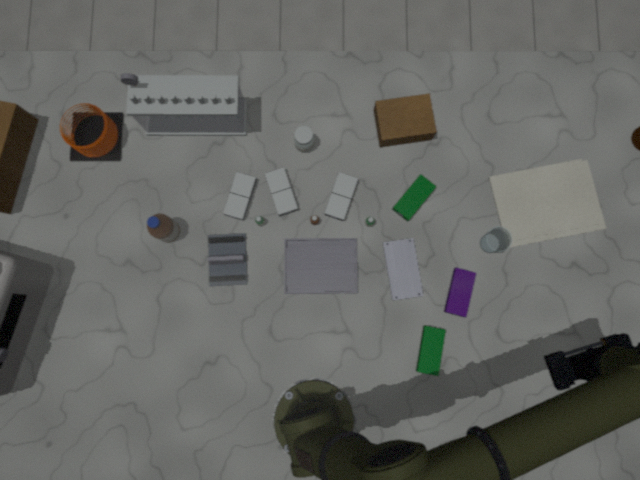

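View pics/scene0.png

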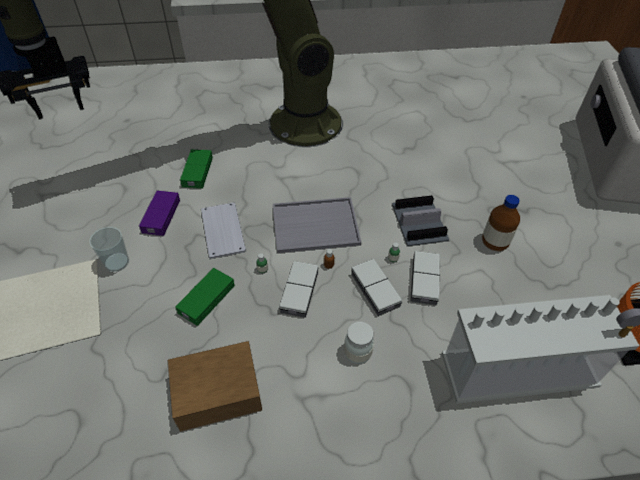

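```bash
cat >> h.py <<'E'
def rects(n,im,mask,z,amin=150,amax=6000):
    mask=cv2.morphologyEx(mask.astype(np.uint8)*255,cv2.MORPH_CLOSE,np.ones((3,3)))
    out=[]
    for c in cv2.findContours(mask,cv2.RETR_EXTERNAL,cv2.CHAIN_APPROX_NONE)[0]:
        if not amin<cv2.contourArea(c)<amax: continue
        p=ray(n,c[:,0],z)[:,:2].astype(np.float32)
        (cx,cy),(w,h),a=cv2.minAreaRect(p)
        if h>w: w,h,a=h,w,a+90
        a=(a+90)%180-90
        m=c[:,0].mean(0)
        out.append((np.round(m),round(cx,4),round(cy,4),round(w,4),round(h,4),round(a,1)))
    return out
E
python3 - <<'E'
from h import *
im,d=grab('top'); P=cloud('top',d); z=P[...,2]
for name,(u,v) in dict(c1=(236,205),c1b=(243,185),c2=(279,181),c3=(338,206),plate=(403,269),tray=(322,266),base=(228,250),bench=(200,330),bar=(228,238)).items():
    print(name,im[v,u],np.round(P[v,u],3))
hsv=cv2.cvtColor(im,cv2.COLOR_RGB2HSV)
def show(t,m,zz,**k):
    for r in rects('top',im,m,zz,**k): print(t,*r)
W=np.zeros((480,640),bool); W[165:300,180:430]=1
show('car',W&(z>.02)&(z<.04)&(np.indices(z.shape)[0]<232),.03)
show('stand',W&(z>.004)&(np.indices(z.shape)[1]<260)&(np.indices(z.shape)[0]>225),.015)
show('plate',W&(z>.005)&(np.indices(z.shape)[1]>375)&(np.indices(z.shape)[0]>230),.010)
cr=cv2.resize(im[160:310,180:430,::-1],(800,480),interpolation=cv2.INTER_CUBIC); cv2.imwrite('pics/crop1.png',cv2.convertScaleAbs(cr,alpha=1.6))
E
```

```text
c1 [131 137 135] [0.606 0.229 0.028]
c1b [134 138 136] [0.664 0.209 0.033]
c2 [132 135 134] [0.678 0.105 0.028]
c3 [130 132 133] [ 0.604 -0.067  0.027]
plate [127 128 135] [ 0.424 -0.254  0.01 ]
tray [108 108 111] [ 0.432 -0.021  0.002]
base [76 80 82] [0.476 0.251 0.011]
bench [121 121 118] [0.247 0.326 0.002]
bar [46 44 43] [0.509 0.249 0.027]
car [413. 197.] 0.632 -0.288 0.1334 0.0598 -39.3
car [341. 196.] 0.6342 -0.0763 0.133 0.0602 -18.7
car [240. 195.] 0.6345 0.2184 0.1324 0.062 -15.8
car [281. 190.] 0.6481 0.0978 0.132 0.0591 19.0
stand [224. 261.] 0.4404 0.2496 0.2114 0.1636 0.3
plate [401. 267.] 0.4243 -0.2473 0.1827 0.12 10.6
```

View pics/crop1.png

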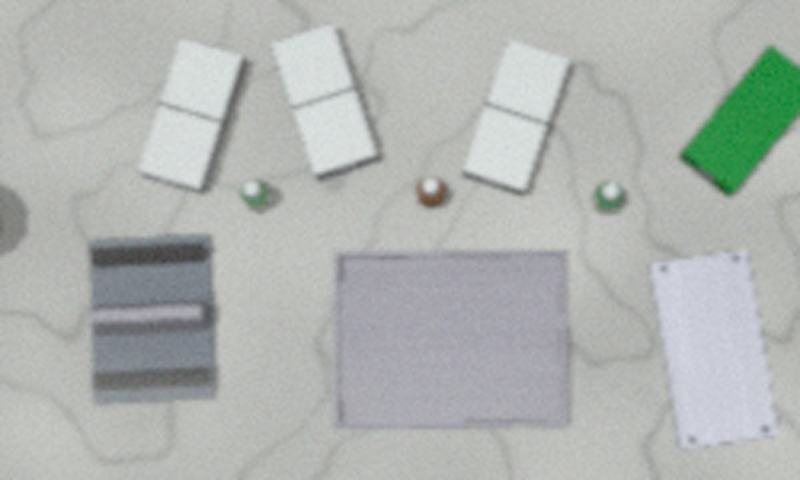

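```bash
python3 - <<'E'
from h import *
im,d=grab('top')
g=cv2.GaussianBlur(im,(3,3),0).astype(int); b=(g[...,2]-g[...,0])
V,U=np.indices(b.shape)
for r in rects('top',im,(b>2)&(U>375)&(U<430)&(V>230)&(V<305)&(g[...,0]>80),.01,300): print('plate',*r)
for r in rects('top',im,(b>0)&(U>275)&(U<370)&(V>230)&(V<305),.009,1000): print('tray',*r)
for r in rects('top',im,((g.sum(-1)<280)|(b>3))&(U>200)&(U<255)&(V>228)&(V<292),.01,300): print('stand',*r)
f=lambda c:np.array(c)/3.2+[180,160]-.3
def q(n,c,z):
    p=ray('top',f(c),z)[:,:2]; print(n,p.mean(0).round(4),p.round(3).tolist())
q('base',[(90,241),(210,236),(215,396),(94,403)],.008)
q('knife',[(92,316),(203,312)],.04)
q('plate',[(651,264),(747,251),(776,436),(682,447)],.01)
q('tray',[(335,252),(568,250),(570,427),(336,427)],.013)
# knife: ridge from depth
P=cloud('top',d); m=(U>205)&(U<248)&(V>248)&(V<268)&(P[...,2]>.034)
p=P[m]; print('knifepts',len(p),p.mean(0).round(4),cv2.minAreaRect(p[:,:2].astype(np.float32)))
v=(g.min(-1)>105)&(U>205)&(U<248)&(V>252)&(V<265)
for r in rects('top',im,v,.04,20): print('kn',*r)
E
```

```text
plate [403. 269.] 0.4254 -0.2525 0.1722 0.0936 8.7
tray [319. 266.] 0.4327 -0.0136 0.2271 0.1702 -88.6
stand [227. 259.] 0.4508 0.2515 0.1478 0.1128 3.9
base [0.4497 0.253 ] [[0.52, 0.312], [0.525, 0.203], [0.38, 0.194], [0.373, 0.303]]
knife [0.45   0.2515] [[0.448, 0.301], [0.452, 0.202]]
plate [ 0.4248 -0.2537] [[0.501, -0.198], [0.514, -0.285], [0.347, -0.308], [0.337, -0.224]]
tray [ 0.4326 -0.0185] [[0.511, 0.088], [0.513, -0.123], [0.354, -0.124], [0.353, 0.085]]
knifepts 188 [0.4464 0.2465 0.071 ] ((0.3868851661682129, 0.1282837688922882), (0.37033331394195557, 0.06088887155056), 63.5080680847168)
```

>>> {"fn": "drive_tool", "kwargs": {"moves": [16.7,-16.8,0,3.3,80,16.7,-16.8,0,3.3,80,16.7,-16.8,0,3.3,80,16.7,-16.8,0,3.3,80,16.7,-16.8,0,3.3,80], "squeeze": 25}}

```text
time_s: 0.82
tool_pos: [0.336, -0.3447, 0.2226]
tool_rot: [180.0, -0.0, -16.0]
force: [0.5, 0.0, -0.1]
grip_width: 0.0798
grasp_force: 0.0
```

```bash
cat >> h.py <<'E'
def go(*wp,start=None):
    """world waypoints (x,y,z,yaw) -> rows from the present pose; rel=[ux,uy,uz,turn]"""
    o=env.get_obs(); p=np.array(o['tool_pos']); y=o['tool_rot'][2]
    if start: p=np.array(start[:3]); y=start[3]
    print('t',round(float(o['time_s']),2),'pos',p.round(4),'yaw',round(float(y),2),'w',round(float(o['grip_width']),4),'F',np.round(o['force'],1))
    c,s=np.cos(np.radians(y)),np.sin(np.radians(y))
    for x in wp:
        d=np.array(x[:3])-p
        print('  ->',x,np.round([(c*d[0]+s*d[1])/.04,(s*d[0]-c*d[1])/.04,-d[2]/.04,-((x[3]-y+180)%360-180)/10],2))
E
python3 -c "
from h import *
go((.6345,.2184,.2,-15.8))"
```

```text
t 0.82 pos [ 0.336  -0.3447  0.2226] yaw -16.0 w 0.0798 F [ 0.5  0.  -0.1]
  -> (0.6345, 0.2184, 0.2, -15.8) [  3.29 -15.59   0.57  -0.02]
```

>>> {"fn": "drive_tool", "kwargs": {"moves": [3.3,-15.6,0.5,0,80,3.3,-15.6,0.5,0,80,3.3,-15.6,0.5,0,80,3.3,-15.6,0.5,0,80,3.3,-15.6,0.5,0,80]}}

```text
time_s: 1.45
tool_pos: [0.4822, -0.069, 0.2129]
tool_rot: [180.0, -0.1, -16.0]
force: [0.5, -1.5, -0.9]
grip_width: 0.0805
grasp_force: 0.0
```

```bash
python3 -c "
from h import *
go((.6345,.2184,.15,-15.8))"
```

```text
t 1.45 pos [ 0.4822 -0.069   0.2129] yaw -16.02 w 0.0805 F [ 0.5 -1.5 -0.9]
  -> (0.6345, 0.2184, 0.15, -15.8) [ 1.68 -7.96  1.57 -0.02]
```

>>> {"fn": "drive_tool", "kwargs": {"moves": [1.7,-8,1.5,0,80,1.7,-8,1.5,0,80,1.7,-8,1.5,0,80,1.7,-8,1.5,0,80,1.7,-8,1.5,0,80]}}

```text
time_s: 2.08
tool_pos: [0.6269, 0.2018, 0.1557]
tool_rot: [180.0, -0.0, -16.1]
force: [0.1, -0.8, 0.0]
grip_width: 0.08
grasp_force: 0.0
```

>>> {"fn": "drive_tool", "kwargs": {"moves": [0,0,0,0,80,0,0,0,0,80]}}

```text
time_s: 2.33
tool_pos: [0.6256, 0.2004, 0.1557]
tool_rot: [179.9, 0.1, -16.0]
force: [-0.2, -0.3, -0.8]
grip_width: 0.0801
grasp_force: 0.0
```

```bash
python3 - <<'E'
from h import *
im,d=grab('scene','s1.png'); im2,_=grab('top')
cv2.imwrite('pics/t1.png',cv2.resize(cv2.convertScaleAbs(im2[150:300,180:430,::-1],alpha=1.5),(800,480)))
go((.6345,.2184,.06,-15.8),(.6345,.2184,.006,-15.8))
E
```

```text
t 2.42 pos [0.6262 0.1987 0.1568] yaw -16.12 w 0.0799 F [ 0.6 -0.2 -0.8]
  -> (0.6345, 0.2184, 0.06, -15.8) [ 0.06 -0.53  2.42 -0.03]
  -> (0.6345, 0.2184, 0.006, -15.8) [ 0.06 -0.53  3.77 -0.03]
```

View pics/s1.png

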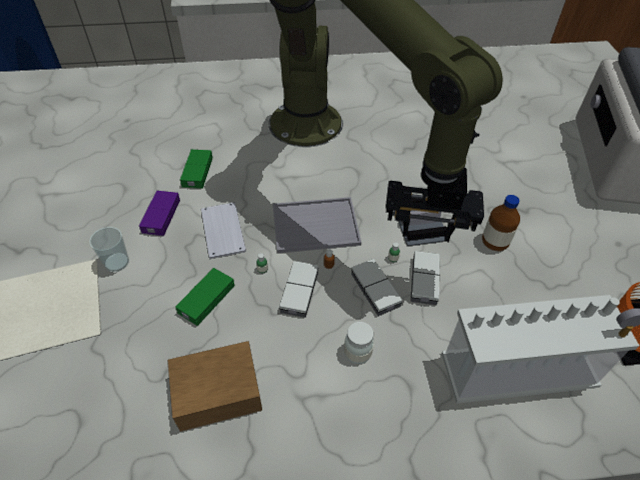

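>>> {"fn": "drive_tool", "kwargs": {"moves": [0.1,-0.55,0,0,80,0.1,-0.55,1.2,0,80,0.1,-0.55,2.4,0,80,0.1,-0.55,3.2,0,80,0.1,-0.55,3.75,0,80]}}

```text
time_s: 3.05
tool_pos: [0.6359, 0.2181, 0.0056]
tool_rot: [179.9, -0.0, -16.1]
force: [-0.1, 0.1, -0.1]
grip_width: 0.0802
grasp_force: 0.0
```

>>> {"fn": "drive_tool", "kwargs": {"moves": [0,0,0,0,55,0,0,0,0,50,0,0,0,0,50,0,0,0,0,50,0,0,0,0,50], "squeeze": 25}}

```text
time_s: 3.68
tool_pos: [0.637, 0.221, 0.0084]
tool_rot: [-179.9, -0.2, -16.0]
force: [-1.2, -1.2, 6.4]
grip_width: 0.0599
grasp_force: 25.0
```

```bash
python3 - <<'E'
from h import *
go((.45,.2517,.1,3.3))
E
```

```text
t 3.67 pos [0.637  0.221  0.0084] yaw -16.0 w 0.0599 F [-1.2 -1.2  6.4]
  -> (0.45, 0.2517, 0.1, 3.3) [-4.71  0.55 -2.29 -1.93]
```

>>> {"fn": "drive_tool", "kwargs": {"moves": [0,0,-1,0,50,0,0,-2.3,0,50,-1.5,0.2,-2.5,-0.9,50,-3,0.4,-2.5,-1.9,50,-4.5,0.55,-2.5,-1.9,50]}}

```text
time_s: 4.3
tool_pos: [0.4543, 0.2495, 0.1059]
tool_rot: [180.0, 0.0, 3.1]
force: [0.1, 0.9, -1.8]
grip_width: 0.06
grasp_force: 25.0
```

>>> {"fn": "drive_tool", "kwargs": {"moves": [0,0,0,0,50,0,0,0,0,50]}}

```text
time_s: 4.55
tool_pos: [0.4571, 0.2488, 0.1066]
tool_rot: [179.9, -0.1, 3.0]
force: [-0.1, 1.0, -3.3]
grip_width: 0.0598
grasp_force: 25.0
```

```bash
python3 - <<'E'
from h import *
im,d=grab('scene')
a,b=370,150
cv2.imwrite('pics/s2.png',cv2.resize(cv2.convertScaleAbs(im[b:b+150,a:a+160,::-1],alpha=1.7),(640,600),interpolation=cv2.INTER_CUBIC))
go((.45,.2517,.1,3.3))
K,R,t=cam('scene')
for q in ((.45,.2517,.04),(.45-.056,.2517,.03),(.506,.2517,.03)):
    c=K@(R@np.array(q)+t); print(q,((c[:2]/c[2])-[a,b])*4)
E
```

```text
t 4.6 pos [0.4578 0.2488 0.1066] yaw 2.94 w 0.0599 F [ 0.9 -0.9 -3. ]
  -> (0.45, 0.2517, 0.1, 3.3) [-0.19 -0.08  0.17 -0.04]
(0.45, 0.2517, 0.04) [201.3788344  243.94465169]
(0.394, 0.2517, 0.03) [178.50114372 193.12809221]
(0.506, 0.2517, 0.03) [220.57769813 319.81508779]
```

View pics/s2.png

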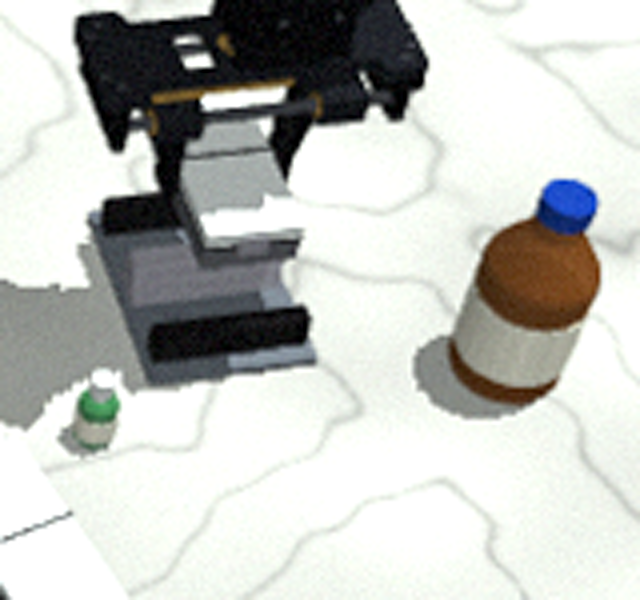

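```bash
python3 - <<'E'
from h import *
f=lambda c:np.array(c)/4+[370,150]-.4
print(ray('scene',f([(188,160),(287,147),(238,152)]),.1066-.007+.03).round(4))
# front edge of lid & front face lower edge
print(ray('scene',f([(205,240),(302,212)]),.1296).round(4))
# base front corners, bar edges
print(ray('scene',f([(150,384),(315,360),(90,213)]),.008).round(4))
print(ray('scene',f([(150,327),(305,310),(105,200)]),.03).round(4))
E
```

```text
[[0.4619 0.2254 0.1296]
 [0.4572 0.2876 0.1296]
 [0.4583 0.257  0.1296]]
[[0.5279 0.2194 0.1296]
 [0.5118 0.2816 0.1296]]
[[0.5333 0.2026 0.008 ]
 [0.5252 0.3101 0.008 ]
 [0.3832 0.1961 0.008 ]]
[[0.5057 0.2058 0.03  ]
 [0.5022 0.3058 0.03  ]
 [0.3935 0.2014 0.03  ]]
```

>>> {"fn": "drive_tool", "kwargs": {"moves": [-0.14,-0.04,0.4,0,50,-0.14,-0.04,0.9,0,50,-0.14,-0.04,1.25,0,50,-0.14,-0.04,1.25,0,50]}}

```text
time_s: 5.1
tool_pos: [0.4497, 0.2499, 0.0544]
tool_rot: [180.0, 0.2, 3.0]
force: [-0.4, 1.2, -2.1]
grip_width: 0.0599
grasp_force: 25.0
```

```bash
python3 - <<'E'
from h import *
im,d=grab('scene')
a,b=380,170
cv2.imwrite('pics/s3.png',cv2.resize(cv2.convertScaleAbs(im[b:b+75,a:a+80,::-1],alpha=1.8),(640,600),interpolation=cv2.INTER_CUBIC))
go((.45,.2517,.047,3.3))
E
```

```text
t 5.15 pos [0.4505 0.2505 0.0555] yaw 3.02 w 0.0595 F [-0.   0.5 -2.8]
  -> (0.45, 0.2517, 0.047, 3.3) [-0.01 -0.03  0.21 -0.03]
```

View pics/s3.png

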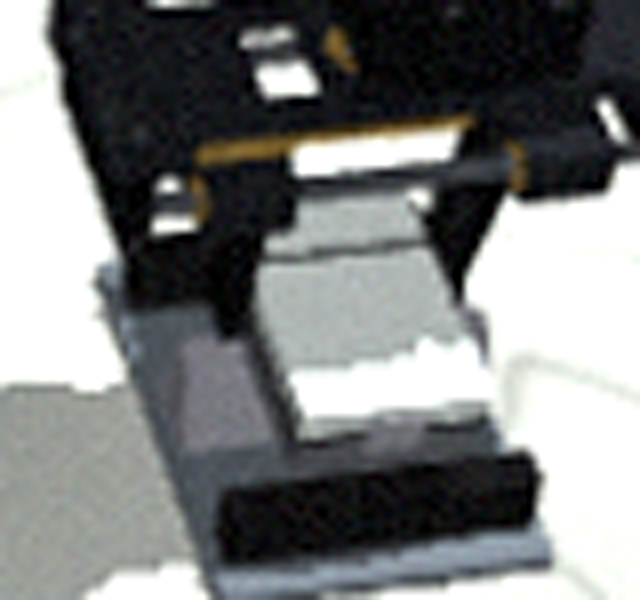

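```bash
python3 - <<'E'
from h import *
f=lambda c:np.array(c)/8+[380,170]-.45
print('mark',ray('scene',f([(265,258),(435,238)]),.0785).round(4).tolist())
print('basefront',ray('scene',f([(210,595),(550,555)]),.008).round(4).tolist(), 'rear', ray('scene',f([(105,278)]),.008).round(4).tolist())
print('wedge face top/bottom left',ray('scene',f([(185,335)]),.04).round(4),ray('scene',f([(185,455)]),.008).round(4))
E
```

```text
mark [[0.4524, 0.2255, 0.0785], [0.4495, 0.2804, 0.0785]]
basefront [[0.5276, 0.2006, 0.008], [0.523, 0.3106, 0.008]] rear [[0.3887, 0.1965, 0.008]]
wedge face top/bottom left [[0.4467 0.2065 0.04  ]] [[0.4693 0.2057 0.008 ]]
```

>>> {"fn": "drive_tool", "kwargs": {"moves": [-0.01,-0.02,0.12,0,50,-0.01,-0.02,0.18,0,50,-0.01,-0.02,0.18,0,50]}}

```text
time_s: 5.52
tool_pos: [0.4506, 0.2513, 0.0492]
tool_rot: [180.0, -0.0, 3.0]
force: [0.6, 0.3, -1.9]
grip_width: 0.0595
grasp_force: 25.0
```

>>> {"fn": "drive_tool", "kwargs": {"moves": [0,0,0.04,0,50,0,0,0.04,0,50]}}

```text
time_s: 5.78
tool_pos: [0.4509, 0.2514, 0.0483]
tool_rot: [180.0, -0.0, 3.0]
force: [-2.3, -2.0, 4.0]
grip_width: 0.0597
grasp_force: 25.0
```

>>> {"fn": "drive_tool", "kwargs": {"moves": [0,0,0.03,0,50,0,0,0.03,0,50]}}

```text
time_s: 6.02
tool_pos: [0.451, 0.2514, 0.0483]
tool_rot: [179.9, -0.0, 3.0]
force: [-5.0, -3.4, 14.2]
grip_width: 0.0595
grasp_force: 25.0
```

>>> {"fn": "drive_tool", "kwargs": {"moves": [0,0,0,0,66,0,0,0,0,72,0,0,0,0,76,0,0,0,0,76,0,0,0,0,76]}}

```text
time_s: 6.65
tool_pos: [0.4505, 0.2513, 0.0463]
tool_rot: [180.0, 0.0, 3.0]
force: [-0.8, 0.2, -1.2]
grip_width: 0.0758
grasp_force: 0.0
```

>>> {"fn": "drive_tool", "kwargs": {"moves": [0,0,-0.5,0,76,0,0,-1.5,0,76,0,0,-3,0,76,0,0,-3.5,0,76,0,0,-3.5,0,76]}}

```text
time_s: 7.28
tool_pos: [0.4518, 0.2522, 0.1892]
tool_rot: [-180.0, -0.3, 3.0]
force: [-0.7, -0.0, 0.0]
grip_width: 0.0763
grasp_force: 0.0
```

```bash
cat >> h.py <<'E'
def tilt(c=(.4505,.2517),yaw=3.3,box=.02,f=None):
    """height along the carrier on the stand, from scene depth, with its lid pixels"""
    im,d=grab('scene',f); P=cloud('scene',d); q=P[...,:2]-c
    a=np.radians(yaw); u=q[...,0]*np.cos(a)+q[...,1]*np.sin(a); v=-q[...,0]*np.sin(a)+q[...,1]*np.cos(a)
    for lo in np.arange(-.075,.076,.015):
        m=(d>0)&(abs(v)<box)&(u>lo)&(u<lo+.015)&(P[...,2]<.11)&(P[...,2]>.045)
        print(round(lo+.0075,4),m.sum(),(np.median(P[m][:,2])*1000).round(1) if m.any() else '-',end=' | ')
    print(); return im
E
python3 - <<'E'
from h import *
im=tilt()
a,b=370,150
cv2.imwrite('pics/s4.png',cv2.resize(cv2.convertScaleAbs(im[b:b+90,a:a+120,::-1],alpha=1.7),(640,480),interpolation=cv2.INTER_CUBIC))
go((.45,.2517,.047,3.3))
E
```

```text
-0.0675 0 - | -0.0525 60 78.3 | -0.0375 74 76.4 | -0.0225 79 73.7 | -0.0075 74 71.4 | 0.0075 75 68.6 | 0.0225 82 66.6 | 0.0375 83 64.0 | 0.0525 80 61.3 | 0.0675 106 57.0 | 0.0825 1 59.0 | 
t 7.33 pos [0.4509 0.2515 0.1875] yaw 3.01 w 0.0759 F [-0.1  0.1 -0.3]
  -> (0.45, 0.2517, 0.047, 3.3) [-0.02 -0.01  3.51 -0.03]
```

View pics/s4.png

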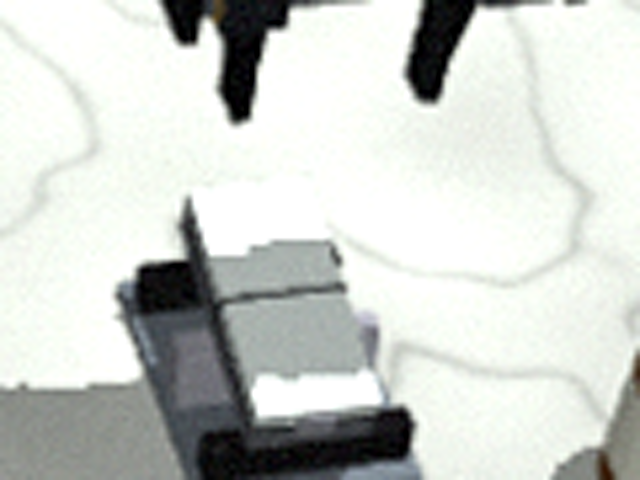

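```bash
python3 - <<'E'
from h import *
f=lambda c:np.array(c)/5.333+[370,150]-.4
print(ray('scene',f([(218,300),(345,288)]),.0705).round(4).tolist())
im,d=env.read_camera('top'); P=cloud('top',d)
V,U=np.indices(d.shape); z=P[...,2]
m=(z>.03)&(z<.1)&(im.min(-1)>95)&(U<300)&(V>215)
for r in rects('top',im,m,.07,100): print(*r)
o=(.4505,.2515)
go((*o,.047,3),(*o,.15,3),(.4328-.0005,-.0185+.043,.15,1),(.4323,-.0185+.043,.06,1))
E
```

```text
[[0.4581, 0.2197, 0.0705], [0.4567, 0.2809, 0.0705]]
t 7.38 pos [0.4503 0.251  0.1863] yaw 3.01 w 0.076 F [-0.3 -0.2 -0.7]
  -> (0.4505, 0.2515, 0.047, 3) [ 0.01 -0.01  3.48  0.  ]
  -> (0.4505, 0.2515, 0.15, 3) [ 0.01 -0.01  0.91  0.  ]
  -> (0.4323, 0.024499999999999997, 0.15, 1) [-0.75  5.63  0.91  0.2 ]
  -> (0.4323, 0.024499999999999997, 0.06, 1) [-0.75  5.63  3.16  0.2 ]
```

>>> {"fn": "drive_tool", "kwargs": {"moves": [0.1,0,1,0,76,0.1,0,2.2,0,76,0.1,0,3.1,0,76,0.1,0,3.48,0,76,0.1,0,3.48,0,76]}}

```text
time_s: 8.0
tool_pos: [0.4535, 0.2513, 0.0461]
tool_rot: [180.0, 0.2, 3.0]
force: [-0.2, -0.3, 0.7]
grip_width: 0.0759
grasp_force: 0.0
```

>>> {"fn": "drive_tool", "kwargs": {"moves": [0,0,0,0,60,0,0,0,0,50,0,0,0,0,50,0,0,0,0,50], "squeeze": 18}}

```text
time_s: 8.5
tool_pos: [0.4555, 0.2518, 0.0483]
tool_rot: [-180.0, -0.1, 3.0]
force: [0.1, -0.3, 6.6]
grip_width: 0.0601
grasp_force: 18.0
```

>>> {"fn": "drive_tool", "kwargs": {"moves": [0,0,-0.8,0,50,0,0,-1.9,0,50,-0.3,1.4,-2.4,0.2,50,-0.7,2.9,-2.4,0.2,50,-0.85,4.3,-2.4,0.2,50]}}

```text
time_s: 9.12
tool_pos: [0.4282, 0.0757, 0.1428]
tool_rot: [179.9, 0.0, 1.0]
force: [1.1, -0.6, -2.7]
grip_width: 0.0597
grasp_force: 18.0
```

>>> {"fn": "drive_tool", "kwargs": {"moves": [0,1.3,0,0,50,0,1.3,0,0,50]}}

```text
time_s: 9.38
tool_pos: [0.4294, 0.0212, 0.1424]
tool_rot: [179.9, 0.1, 0.5]
force: [0.2, -0.0, -2.8]
grip_width: 0.0598
grasp_force: 18.0
```

```bash
python3 - <<'E'
from h import *
im,d=grab('scene'); P=cloud('scene',d); z=P[...,2]
a,b=250,130
cv2.imwrite('pics/s5.png',cv2.resize(cv2.convertScaleAbs(im[b:b+120,a:a+160,::-1],alpha=1.7),(640,480),interpolation=cv2.INTER_CUBIC))
go((.4323,-.0185+.043,.13,1),(.4323,-.0185+.043,.04,1),(.4323,-.0185+.043,.012,1))
E
```

```text
t 9.43 pos [0.4297 0.0242 0.1426] yaw 0.75 w 0.0596 F [-0.6  0.4 -3.6]
  -> (0.4323, 0.024499999999999997, 0.13, 1) [ 0.07 -0.01  0.31 -0.03]
  -> (0.4323, 0.024499999999999997, 0.04, 1) [ 0.07 -0.01  2.56 -0.03]
  -> (0.4323, 0.024499999999999997, 0.012, 1) [ 0.07 -0.01  3.26 -0.03]
```

View pics/s5.png

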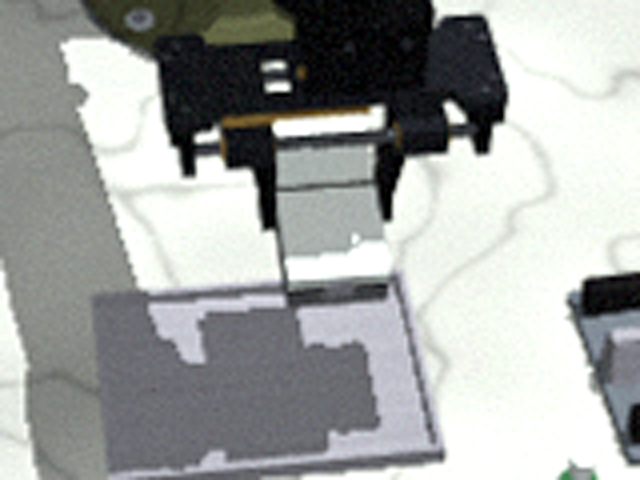

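```bash
python3 - <<'E'
from h import *
f=lambda c:np.array(c)/4+[250,130]-.4
print(ray('scene',f([(278,188),(378,180)]),.166).round(4).tolist(),ray('scene',f([(290,283),(388,275)]),.155).round(4).tolist())
# tray corners inner from scene rim
print(ray('scene',f([(93,297),(395,272),(443,452),(108,475)]),.013).round(4).tolist())
im,d=grab('scene');P=cloud('scene',d)
for v in range(170,203,4):
    q=P[v,330:336]; print(v,q.mean(0).round(4))
E
```

```text
[[0.4312, -0.0066, 0.166], [0.4305, 0.0527, 0.166]] [[0.4988, -0.0074, 0.155], [0.4984, 0.049, 0.155]]
[[0.3581, -0.1203, 0.013], [0.3562, 0.0818, 0.013], [0.5153, 0.0877, 0.013], [0.5113, -0.1195, 0.013]]
170 [0.4129 0.0274 0.1672]
174 [0.4236 0.0261 0.1642]
178 [0.4361 0.0245 0.1631]
182 [0.446  0.0233 0.1596]
186 [0.458  0.0217 0.1583]
190 [0.4702 0.0202 0.1572]
194 [0.4807 0.0188 0.1547]
198 [0.4921 0.0174 0.1533]
202 [0.4945 0.0174 0.1426]
```

>>> {"fn": "drive_tool", "kwargs": {"moves": [0.07,0,0.9,0,50,0.07,0,2,0,50,0.07,0,2.7,0,50,0.07,0,2.9,0,50,0.07,0,2.95,0,50], "squeeze": 12}}

```text
time_s: 10.1
tool_pos: [0.4336, 0.0271, 0.0254]
tool_rot: [-180.0, -0.0, 1.1]
force: [0.3, -0.5, -3.6]
grip_width: 0.0595
grasp_force: 12.0
```

>>> {"fn": "drive_tool", "kwargs": {"moves": [0,0,0.07,0,50,0,0,0.12,0,50,0,0,0.17,0,50], "squeeze": 9}}

```text
time_s: 10.48
tool_pos: [0.4336, 0.0259, 0.0189]
tool_rot: [180.0, -0.0, 1.0]
force: [-1.8, 0.9, 0.8]
grip_width: 0.0599
grasp_force: 9.0
```

>>> {"fn": "drive_tool", "kwargs": {"moves": [0,0,0.06,0,50,0,0,0.12,0,50,0,0,0.16,0,50,0,0,0.16,0,50], "squeeze": 5}}

```text
time_s: 10.98
tool_pos: [0.4339, 0.0258, 0.0124]
tool_rot: [180.0, -0.0, 1.0]
force: [-1.3, -0.4, 4.1]
grip_width: 0.0602
grasp_force: 5.0
```

>>> {"fn": "drive_tool", "kwargs": {"moves": [0,0,0,0,60,0,0,0,0,65,0,0,0,0,70,0,0,0,0,70]}}

```text
time_s: 11.48
tool_pos: [0.4334, 0.026, 0.0119]
tool_rot: [-180.0, -0.0, 1.0]
force: [0.3, 0.3, -0.1]
grip_width: 0.0689
grasp_force: 0.0
```

>>> {"fn": "drive_tool", "kwargs": {"moves": [0,0,-0.5,0,70,0,0,-1.5,0,70,0,0,-3,0,70,1.5,-0.5,-4,0,70,3,-1,-4,0,70]}}

```text
time_s: 12.1
tool_pos: [0.5454, 0.0634, 0.1756]
tool_rot: [179.7, -0.5, 0.8]
force: [0.6, 0.8, 1.0]
grip_width: 0.0699
grasp_force: 0.0
```

```bash
python3 - <<'E'
from h import *
im,d=grab('scene')
P=cloud('scene',d)
for u in (-.05,-.025,0,.025,.05):
    m=(abs(P[...,0]-.434-u)<.008)&(abs(P[...,1]-.0255)<.02)&(P[...,2]<.08); print(u,m.sum(),np.median(P[m][:,2]).round(4))
im,d=grab('top'); P=cloud('top',d);z=P[...,2]; V,U=np.indices(z.shape)
m=(z>.018)&(z<.045)&(V<310)&(V>160)&(U>180)&(U<380)&(im.min(-1)>60)
for r in rects('top',im,m,.03,250): print(*r)
im[...]=cv2.convertScaleAbs(im,alpha=1.5); cv2.imwrite('pics/t6.png',cv2.resize(im[150:310,180:430,::-1],(750,480)))
go((.6481,.0978,.12,19))
E
```

```text
-0.05 69 0.0342
-0.025 64 0.0342
0 71 0.0341
0.025 78 0.0342
0.05 76 0.0337
[227. 258.] 0.4483 0.2525 0.1033 0.0249 -86.7
[342. 195.] 0.6342 -0.0764 0.133 0.0603 -18.7
t 12.2 pos [0.5463 0.0663 0.169 ] yaw 1.03 w 0.07 F [-1.6 -0.  -0.9]
  -> (0.6481, 0.0978, 0.12, 19) [ 2.56 -0.74  1.22 -1.8 ]
```

View pics/t6.png

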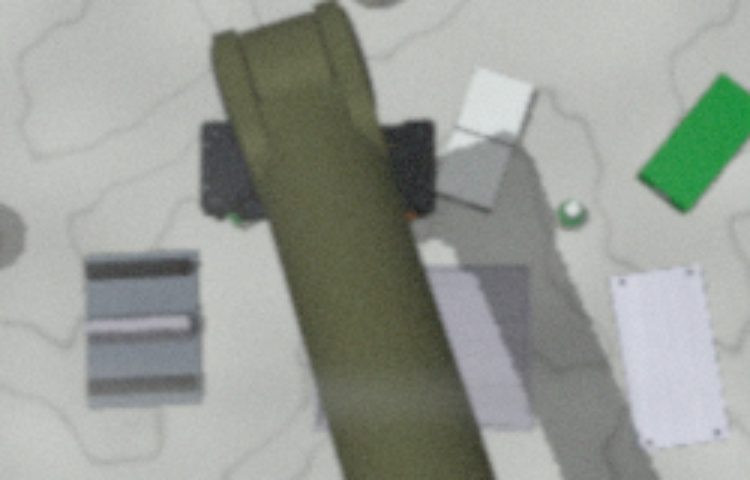

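```bash
cat >> h.py <<'E'
def near(n,c,r=.1,zz=.03,dz=.008,amin=200):
    im,d=grab(n); P=cloud(n,d); q=np.hypot(P[...,0]-c[0],P[...,1]-c[1])
    m=(d>0)&(q<r)&(abs(P[...,2]-zz)<dz)
    for x in rects(n,im,m,zz,amin): print(n,*x)
E
python3 - <<'E'
from h import *
near('scene',(.648,.098)); near('scene',(.634,-.0764))
E
```

```text
scene [376. 285.] 0.655 0.0985 0.1346 0.064 18.5
scene [299. 287.] 0.6409 -0.0765 0.1351 0.061 -18.8
```

>>> {"fn": "drive_tool", "kwargs": {"moves": [1,-0.3,0,-0.9,80,2,-0.6,0,-1.8,80,2.5,-0.7,1,-1.8,80,2.55,-0.75,2,-1.8,80,2.55,-0.75,2,-1.8,80]}}

```text
time_s: 12.92
tool_pos: [0.6398, 0.0949, 0.0883]
tool_rot: [180.0, 0.4, 19.0]
force: [-0.2, -0.5, 0.1]
grip_width: 0.0798
grasp_force: 0.0
```

```bash
python3 - <<'E'
from h import *
go((.6485,.098,.006,19))
E
```

```text
t 12.93 pos [0.6398 0.0949 0.0883] yaw 19.05 w 0.0798 F [-0.2 -0.5  0.1]
  -> (0.6485, 0.098, 0.006, 19) [ 0.23 -0.    2.06  0.  ]
```

>>> {"fn": "drive_tool", "kwargs": {"moves": [0.2,0,0,0,80,0.2,0,0.8,0,80,0.2,0,0.8,0,80]}}

```text
time_s: 13.3
tool_pos: [0.6505, 0.0981, 0.0593]
tool_rot: [180.0, 0.1, 19.0]
force: [-0.4, -1.1, -0.6]
grip_width: 0.08
grasp_force: 0.0
```

```bash
python3 - <<'E'
from h import *
go((.6485,.098,.006,19)); env.read_camera('scene'); go((.6485,.098,.006,19))
E
```

```text
t 13.3 pos [0.6505 0.0981 0.0593] yaw 18.99 w 0.08 F [-0.4 -1.1 -0.6]
  -> (0.6485, 0.098, 0.006, 19) [-0.05 -0.01  1.33 -0.  ]
t 13.35 pos [0.6513 0.0985 0.0604] yaw 18.99 w 0.0797 F [ 0.1 -0.1  0.1]
  -> (0.6485, 0.098, 0.006, 19) [-0.07 -0.01  1.36 -0.  ]
```

Descend, close, lift, and carry towards the stand.

>>> {"fn": "drive_tool", "kwargs": {"moves": [-0.05,0,0.6,0,80,-0.05,0,1.1,0,80,-0.05,0,1.33,0,80,-0.05,0,1.33,0,80]}}

```text
time_s: 13.85
tool_pos: [0.6488, 0.098, 0.0055]
tool_rot: [-180.0, 0.0, 19.0]
force: [0.4, -0.2, 0.2]
grip_width: 0.0803
grasp_force: 0.0
```

>>> {"fn": "drive_tool", "kwargs": {"moves": [0,0,0,0,60,0,0,0,0,50,0,0,0,0,50,0,0,0,0,50], "squeeze": 25}}

```text
time_s: 14.35
tool_pos: [0.6492, 0.0987, 0.0064]
tool_rot: [-180.0, -0.1, 19.0]
force: [-0.5, 0.8, 2.7]
grip_width: 0.0598
grasp_force: 25.0
```

>>> {"fn": "drive_tool", "kwargs": {"moves": [0,0,-0.7,0,50,0,0,-1.8,0,50,0,0,-2.6,0,50,0,0,-2.6,0,50]}}

```text
time_s: 14.85
tool_pos: [0.6505, 0.0983, 0.1121]
tool_rot: [179.9, -0.2, 19.0]
force: [1.4, 0.3, -3.3]
grip_width: 0.0599
grasp_force: 25.0
```

```bash
python3 - <<'E'
from h import *
go((.45,.2517,.11,3.3))
E
```

```text
t 14.85 pos [0.6505 0.0983 0.1121] yaw 18.99 w 0.0599 F [ 1.4  0.3 -3.3]
  -> (0.45, 0.2517, 0.11, 3.3) [-3.49 -5.26  0.05  1.57]
```

>>> {"fn": "drive_tool", "kwargs": {"moves": [-0.8,-1.2,0,0.5,50,-1.6,-2.4,0,1,50,-2.5,-3.8,0,1.57,50,-3.5,-5.25,0,1.57,50,-3.5,-5.25,0,1.57,50]}}

```text
time_s: 15.48
tool_pos: [0.443, 0.2533, 0.108]
tool_rot: [179.9, 0.2, 3.7]
force: [-0.3, 0.3, -3.3]
grip_width: 0.0599
grasp_force: 25.0
```

>>> {"fn": "drive_tool", "kwargs": {"moves": [0,0,0,0,50,0,0,0,0,50]}}

```text
time_s: 15.72
tool_pos: [0.4495, 0.2492, 0.1091]
tool_rot: [180.0, 0.0, 3.1]
force: [0.1, 0.9, -2.4]
grip_width: 0.0598
grasp_force: 25.0
```

```bash
cat >> h.py <<'E'
def mark(c,zlid,yaw,f=None):
    """black mark across the lid near c, in the scene picture: dark line along the lid's length profile"""
    im,_=grab('scene',f); g=cv2.cvtColor(im,cv2.COLOR_RGB2GRAY).astype(np.float32)
    K,R,t=cam('scene'); a=np.radians(yaw); ux=np.array([np.cos(a),np.sin(a)]); uy=np.array([-ux[1],ux[0]])
    s=np.arange(-.03,.0301,.0005); w=np.arange(-.018,.0181,.003)
    X=np.array(c)+s[:,None,None]*ux+w[None,:,None]*uy
    p=np.concatenate([X,np.full(X.shape[:2]+(1,),zlid)],-1)@R.T+t; p=p@K.T; p=(p[...,:2]/p[...,2:]).astype(np.float32)
    prof=np.median(cv2.remap(g,p[...,0],p[...,1],cv2.INTER_LINEAR),1)
    v=prof-cv2.blur(prof[:,None],(1,31))[:,0]; i=v[8:-8].argmin()+8
    print('mark offset mm',round(s[i]*1000,1),'depth',v[i].round(1),'->',(np.array(c)+s[i]*ux).round(4),prof[::6].round())
E
python3 - <<'E'
from h import *
o=env.get_obs(); p=o['tool_pos']
mark(p[:2],p[2]-.0065+.03,o['tool_rot'][2])
tilt(p[:2],box=.02)
go((.45,.2517,.06,3.3))
E
```

```text
mark offset mm 2.0 depth -26.8 -> [0.4515 0.2493] [ 28.  42.  74.  97. 100.  99. 100. 100. 100.  92.  67.  62.  93. 101.
 100. 100. 100.  99.  99.  99.  99.]
-0.0675 0 - | -0.0525 0 - | -0.0375 0 - | -0.0225 0 - | -0.0075 0 - | 0.0075 0 - | 0.0225 0 - | 0.0375 0 - | 0.0525 0 - | 0.0675 27 106.1 | 0.0825 0 - | 
t 15.82 pos [0.4495 0.2495 0.1093] yaw 3.13 w 0.0599 F [ 0.2  0.4 -2.7]
  -> (0.45, 0.2517, 0.06, 3.3) [ 0.02 -0.05  1.23 -0.02]
```

>>> {"fn": "drive_tool", "kwargs": {"moves": [-0.01,-0.05,0.6,0,50,-0.01,-0.05,1.1,0,50,-0.01,-0.05,1.4,0,50,-0.01,-0.05,1.48,0,50,-0.01,-0.05,1.48,0,50]}}

```text
time_s: 16.45
tool_pos: [0.4479, 0.2532, 0.0507]
tool_rot: [-180.0, -0.0, 3.3]
force: [-0.1, -0.0, -2.6]
grip_width: 0.0597
grasp_force: 25.0
```

>>> {"fn": "drive_tool", "kwargs": {"moves": [0,0,0.05,0,50,0,0,0.05,0,50]}}

```text
time_s: 16.7
tool_pos: [0.448, 0.253, 0.0489]
tool_rot: [180.0, -0.0, 3.3]
force: [-0.6, 0.3, -2.6]
grip_width: 0.0595
grasp_force: 25.0
```

>>> {"fn": "drive_tool", "kwargs": {"moves": [0,0,0.04,0,50,0,0,0.04,0,50]}}

```text
time_s: 16.95
tool_pos: [0.4477, 0.2529, 0.0469]
tool_rot: [180.0, 0.0, 3.3]
force: [0.4, -0.5, -1.5]
grip_width: 0.0595
grasp_force: 25.0
```

```bash
python3 - <<'E'
from h import *
o=env.get_obs(); p=o['tool_pos']
mark(p[:2],p[2]-.0065+.03,o['tool_rot'][2])
E
```

```text
mark offset mm 2.0 depth -28.0 -> [0.4497 0.253 ] [ 29.  27.  37.  65.  92. 100.  99.  99. 101.  92.  69.  64.  94. 101.
 100. 100. 100.  99.  99.  99. 100.]
```

>>> {"fn": "drive_tool", "kwargs": {"moves": [0.03,0,0,0,50,0.03,0,0.03,0,50,0.03,0,0.03,0,50]}}

```text
time_s: 17.38
tool_pos: [0.4493, 0.2531, 0.0463]
tool_rot: [180.0, -0.0, 3.3]
force: [-1.4, -0.5, 4.1]
grip_width: 0.0598
grasp_force: 25.0
```

>>> {"fn": "drive_tool", "kwargs": {"moves": [0,0,0.02,0,50,0,0,0.02,0,50]}}

```text
time_s: 17.62
tool_pos: [0.4493, 0.2531, 0.0463]
tool_rot: [179.9, -0.0, 3.3]
force: [-3.6, -3.1, 10.4]
grip_width: 0.0596
grasp_force: 25.0
```

>>> {"fn": "drive_tool", "kwargs": {"moves": [0,0,-0.01,0,66,0,0,-0.01,0,72,0,0,-0.01,0,76,0,0,-0.01,0,76,0,0,-0.01,0,76]}}

```text
time_s: 18.25
tool_pos: [0.4488, 0.253, 0.0452]
tool_rot: [180.0, 0.0, 3.3]
force: [0.5, -0.0, -0.2]
grip_width: 0.0756
grasp_force: 0.0
```

>>> {"fn": "drive_tool", "kwargs": {"moves": [0,0,-0.5,0,76,0,0,-1.5,0,76,0,0,-3,0,76,0,0,-3.5,0,76,0,0,-3.5,0,76]}}

```text
time_s: 18.88
tool_pos: [0.4499, 0.2536, 0.1874]
tool_rot: [-180.0, -0.2, 3.3]
force: [0.1, -0.1, -1.1]
grip_width: 0.076
grasp_force: 0.0
```

```bash
python3 - <<'E'
from h import *
tilt()
mark((.4505,.2517),.07,3.3)
go((.45,.2517,.047,3.3))
E
```

```text
-0.0675 0 - | -0.0525 60 79.2 | -0.0375 72 76.5 | -0.0225 75 74.3 | -0.0075 81 71.8 | 0.0075 78 69.6 | 0.0225 84 66.6 | 0.0375 79 64.2 | 0.0525 87 61.4 | 0.0675 110 57.3 | 0.0825 0 - | 
mark offset mm 6.5 depth -29.7 -> [0.457  0.2521] [128. 100. 102. 102. 102. 102. 102. 102. 102. 104. 100.  84.  56.  76.
 104. 103. 103. 103. 102. 102. 102.]
t 18.98 pos [0.4484 0.2525 0.1846] yaw 3.3 w 0.0765 F [-0.7  0.2 -0.3]
  -> (0.45, 0.2517, 0.047, 3.3) [ 0.04  0.02  3.44 -0.  ]
```

```bash
python3 - <<'E'
from h import *
def prof(n,f,z,y0,yaw=3.3,lo=-.09,hi=.09,w=.03):
    g=cv2.cvtColor(cv2.imread(f),cv2.COLOR_BGR2GRAY).astype(np.float32)
    K,R,t=cam(n); a=np.radians(yaw); ux=np.array([np.cos(a),np.sin(a)]); uy=np.array([-ux[1],ux[0]])
    s=np.arange(lo,hi,.001)
    X=np.array([.45,.2517])+s[:,None,None]*ux+(y0+np.arange(-w,w,.003))[None,:,None]*uy
    p=np.concatenate([X,np.full(X.shape[:2]+(1,),z)],-1)@R.T+t; p=p@K.T; p=(p[...,:2]/p[...,2:]).astype(np.float32)
    return s,np.median(cv2.remap(g,p[...,0],p[...,1],cv2.INTER_LINEAR),1)
for n,f in (('top','pics/top0.png'),('scene','pics/scene0.png')):
    s,v=prof(n,f,.04,0,lo=-.02,hi=.03); print(n,'z.04',dict(zip((s*1000).round().astype(int).tolist()[::2],v.round().astype(int).tolist()[::2])))
    s,v=prof(n,f,.03,0); 
    print(n,'z.03',dict(zip((s*1000).round().astype(int).tolist()[::3],v.round().astype(int).tolist()[::3])))
    s,v=prof(n,f,.008,0); print(n,'z.008 ends',v[:30:2].round().astype(int),v[150::2].round().astype(int))
E
```

```text
top z.04 {-20: 79, -18: 76, -16: 70, -14: 68, -12: 66, -10: 68, -8: 72, -6: 81, -4: 92, -2: 102, 0: 105, 2: 104, 4: 99, 6: 89, 8: 78, 10: 74, 12: 76, 14: 79, 16: 81, 18: 81, 20: 81, 22: 82, 24: 81, 26: 81, 28: 81}
top z.03 {-90: 113, -87: 113, -84: 113, -81: 112, -78: 106, -75: 93, -72: 90, -69: 90, -66: 85, -63: 74, -60: 68, -57: 65, -54: 63, -51: 65, -48: 74, -45: 83, -42: 85, -39: 84, -36: 84, -33: 83, -30: 82, -27: 82, -24: 82, -21: 81, -18: 78, -15: 71, -12: 67, -9: 68, -6: 76, -3: 91, 0: 103, 3: 105, 6: 96, 9: 79, 12: 74, 15: 78, 18: 81, 21: 81, 24: 81, 27: 81, 30: 81, 33: 82, 36: 82, 39: 83, 42: 81, 45: 71, 48: 55, 51: 46, 54: 46, 57: 47, 60: 50, 63: 62, 66: 78, 69: 88, 72: 100, 75: 112, 78: 115, 81: 115, 84: 115, 87: 115}
top z.008 ends [113 113 113 114 113 113 110 104  95  91  90  90  88  84  77] [ 47  48  51  59  69  79  85  93 101 111 115 116 115 116 116]
scene z.04 {-20: 21, -18: 42, -16: 63, -14: 77, -12: 78, -10: 77, -8: 79, -6: 84, -4: 94, -2: 106, 0: 113, 2: 113, 4: 107, 6: 96, 8: 84, 10: 76, 12: 73, 14: 71, 16: 70, 18: 69, 20: 69, 22: 70, 24: 71, 26: 71, 28: 71}
scene z.03 {-90: 134, -87: 137, -84: 138, -81: 139, -78: 138, -75: 138, -72: 138, -69: 138, -66: 134, -63: 112, -60: 52, -57: 11, -54: 12, -51: 13, -48: 11, -45: 8, -42: 7, -39: 6, -36: 6, -33: 6, -30: 14, -27: 45, -24: 72, -21: 78, -18: 77, -15: 84, -12: 101, -9: 113, -6: 111, -3: 97, 0: 79, 3: 73, 6: 71, 9: 69, 12: 69, 15: 70, 18: 71, 21: 70, 24: 69, 27: 69, 30: 71, 33: 71, 36: 75, 39: 77, 42: 76, 45: 76, 48: 71, 51: 44, 54: 14, 57: 14, 60: 13, 63: 12, 66: 9, 69: 7, 72: 6, 75: 7, 78: 7, 81: 26, 84: 61, 87: 79}
scene z.008 ends [138 139 131 116  77  36  13  11  13  14  12  10   8   8   7] [  6  12  31  53  73  79  78  75  66  53  56  86 120 140 141]
```

>>> {"fn": "drive_tool", "kwargs": {"moves": [0.13,0,1,0,76,0.13,0,2.2,0,76,0.13,0,3.1,0,76,0.13,0,3.44,0,76,0.13,0,3.44,0,76]}}

```text
time_s: 19.6
tool_pos: [0.453, 0.2532, 0.0467]
tool_rot: [180.0, 0.2, 3.3]
force: [-0.2, -0.1, 0.1]
grip_width: 0.0759
grasp_force: 0.0
```

>>> {"fn": "drive_tool", "kwargs": {"moves": [0,0,0,0,60,0,0,0,0,50,0,0,0,0,50,0,0,0,0,50], "squeeze": 18}}

```text
time_s: 20.1
tool_pos: [0.455, 0.2537, 0.0488]
tool_rot: [-180.0, -0.1, 3.3]
force: [-1.3, -1.1, 6.2]
grip_width: 0.0598
grasp_force: 18.0
```

>>> {"fn": "drive_tool", "kwargs": {"moves": [0,0,-0.8,0,50,0,0,-1.9,0,50,-0.3,1.4,-2.4,0.2,50,-0.6,2.9,-2.4,0.2,50,-0.7,4.3,-2.4,0.2,50]}}

```text
time_s: 20.72
tool_pos: [0.4348, 0.0778, 0.1435]
tool_rot: [179.9, 0.0, 1.3]
force: [1.2, -0.9, -2.8]
grip_width: 0.0599
grasp_force: 18.0
```

```bash
python3 - <<'E'
from h import *
go((.4332,-.0615,.14,1))
E
```

```text
t 20.73 pos [0.4348 0.0778 0.1435] yaw 1.3 w 0.0599 F [ 1.2 -0.9 -2.8]
  -> (0.4332, -0.0615, 0.14, 1) [-0.12  3.48  0.09  0.03]
```

>>> {"fn": "drive_tool", "kwargs": {"moves": [0,1.3,0,0,50,-0.1,2.5,0,0,50,-0.1,3.45,0,0,50,-0.1,3.45,0,0,50,-0.1,3.45,0,0,50]}}

```text
time_s: 21.35
tool_pos: [0.4347, -0.0572, 0.1433]
tool_rot: [-180.0, 0.1, 1.3]
force: [0.4, 0.7, -2.7]
grip_width: 0.0598
grasp_force: 18.0
```

```bash
python3 - <<'E'
from h import *
im,d=grab('scene');P=cloud('scene',d); o=env.get_obs(); c=o['tool_pos']
for u in (-.015,0,.015,.03,.05):
    m=(abs(P[...,0]-c[0]-u)<.006)&(abs(P[...,1]-c[1])<.02)&(P[...,2]<c[2]+.04)&(P[...,2]>c[2]-.03); print(u,m.sum(),np.median(P[m][:,2]).round(4) if m.any() else '')
mark(c[:2],c[2]-.0095+.03,1)
go((.4332,-.0615,.0255,1))
near('scene',(.434,.0255),r=.1,zz=.035,dz=.004)
E
```

```text
-0.015 73 0.1667
0 70 0.1641
0.015 80 0.1614
0.03 68 0.1587
0.05 79 0.1557
mark offset mm 1.0 depth -28.3 -> [ 0.4359 -0.0567] [103. 101. 101. 101. 101. 101. 101. 102. 101.  86.  62.  67. 104. 103.
 102. 101. 101. 102. 101. 102. 102.]
t 21.45 pos [ 0.435  -0.0567  0.1435] yaw 1.43 w 0.0602 F [ 1.1  0.6 -1.8]
  -> (0.4332, -0.0615, 0.0255, 1) [-0.05  0.12  2.95  0.04]
scene [331. 216.] 0.4363 0.0244 0.1343 0.06 1.0
```

>>> {"fn": "drive_tool", "kwargs": {"moves": [-0.05,0.12,0.8,0,50,-0.05,0.12,1.9,0,50,-0.05,0.12,2.6,0,50,-0.05,0.12,2.85,0,50,-0.05,0.12,2.95,0,50], "squeeze": 12}}

```text
time_s: 22.12
tool_pos: [0.4337, -0.0624, 0.0259]
tool_rot: [-180.0, -0.0, 1.4]
force: [0.5, 0.9, -2.5]
grip_width: 0.06
grasp_force: 12.0
```

>>> {"fn": "drive_tool", "kwargs": {"moves": [0,0,0.07,0,50,0,0,0.12,0,50,0,0,0.17,0,50], "squeeze": 9}}

```text
time_s: 22.5
tool_pos: [0.4336, -0.0631, 0.0195]
tool_rot: [179.9, -0.0, 1.3]
force: [-2.7, 0.3, 0.9]
grip_width: 0.0597
grasp_force: 9.0
```

>>> {"fn": "drive_tool", "kwargs": {"moves": [0,0,0.06,0,50,0,0,0.12,0,50,0,0,0.16,0,50,0,0,0.16,0,50], "squeeze": 5}}

```text
time_s: 23.0
tool_pos: [0.4338, -0.0631, 0.0129]
tool_rot: [180.0, -0.0, 1.3]
force: [-2.3, -0.8, 4.7]
grip_width: 0.0601
grasp_force: 5.0
```

>>> {"fn": "drive_tool", "kwargs": {"moves": [0,0,0,0,64,0,0,0,0,68,0,0,0,0,70,0,0,0,0,70]}}

```text
time_s: 23.5
tool_pos: [0.4334, -0.0629, 0.0125]
tool_rot: [180.0, -0.0, 1.3]
force: [-0.1, -0.9, 0.8]
grip_width: 0.0697
grasp_force: 0.0
```

Now lift and head for carrier 3.

>>> {"fn": "drive_tool", "kwargs": {"moves": [0,0,-0.6,0,70,0,0,-1.8,0,70,0,0,-3,0,70,1.3,0,-3,0.9,78,2.6,0,-3,1.8,80]}}

```text
time_s: 24.12
tool_pos: [0.5395, -0.0618, 0.1351]
tool_rot: [179.9, -0.3, -17.1]
force: [0.0, -0.4, 1.0]
grip_width: 0.0779
grasp_force: 0.0
```

```bash
python3 - <<'E'
from h import *
im,d=grab('scene');P=cloud('scene',d)
for y in (.0255,-.063):
  for u in (-.05,0,.05):
    m=(abs(P[...,0]-.434-u)<.008)&(abs(P[...,1]-y)<.02)&(P[...,2]<.08); print(y,u,np.median(P[m][:,2]).round(4) if m.any() else '',end=' ')
print()
near('scene',(.634,-.0764))
near('top',(.634,-.0764),amin=100)
go((.635,-.0764,.08,-18.7))
E
```

```text
0.0255 -0.05  0.0255 0 0.0343 0.0255 0.05 0.0345 -0.063 -0.05 0.0344 -0.063 0 0.0341 -0.063 0.05 0.0344 
scene [299. 287.] 0.6406 -0.0762 0.1343 0.0613 -18.6
t 24.27 pos [ 0.5384 -0.0598  0.1313] yaw -16.63 w 0.0797 F [-0.7 -0.2 -0.1]
  -> (0.635, -0.0764, 0.08, -18.7) [ 2.43 -0.29  1.28  0.21]
```

Both rejects lie flat in the tray; carrier 3 is unmoved.

>>> {"fn": "drive_tool", "kwargs": {"moves": [1.2,-0.15,0.3,0.2,80,2.4,-0.3,0.8,0.2,80,2.4,-0.3,1.28,0.2,80,2.4,-0.3,1.28,0.2,80,2.4,-0.3,1.28,0.2,80]}}

```text
time_s: 24.9
tool_pos: [0.6319, -0.0763, 0.0825]
tool_rot: [180.0, -0.0, -18.6]
force: [0.3, -0.5, 0.1]
grip_width: 0.0798
grasp_force: 0.0
```

>>> {"fn": "drive_tool", "kwargs": {"moves": [0,0,0,0,80,0,0,0,0,80]}}

```text
time_s: 25.15
tool_pos: [0.6328, -0.0768, 0.0826]
tool_rot: [180.0, -0.1, -18.7]
force: [0.3, 0.3, 0.0]
grip_width: 0.08
grasp_force: 0.0
```

```bash
python3 - <<'E'
from h import *
env.read_camera('scene')
go((.635,-.0764,.006,-18.7))
E
```

```text
t 25.2 pos [ 0.6328 -0.0768  0.0823] yaw -18.7 w 0.08 F [-0.  -0.7 -1.3]
  -> (0.635, -0.0764, 0.006, -18.7) [ 0.05 -0.03  1.91  0.  ]
```

>>> {"fn": "drive_tool", "kwargs": {"moves": [0.05,0,0.6,0,80,0.05,0,1.3,0,80,0.05,0,1.8,0,80,0.05,0,1.91,0,80,0.05,0,1.91,0,80]}}

```text
time_s: 25.82
tool_pos: [0.6347, -0.0771, 0.0048]
tool_rot: [-180.0, 0.0, -18.7]
force: [-0.2, 0.3, 0.4]
grip_width: 0.0798
grasp_force: 0.0
```

>>> {"fn": "drive_tool", "kwargs": {"moves": [0,0,0,0,60,0,0,0,0,50,0,0,0,0,50,0,0,0,0,50], "squeeze": 25}}

```text
time_s: 26.32
tool_pos: [0.6353, -0.0766, 0.0058]
tool_rot: [-179.9, -0.1, -18.7]
force: [0.8, 1.5, 2.8]
grip_width: 0.0599
grasp_force: 25.0
```

>>> {"fn": "drive_tool", "kwargs": {"moves": [0,0,-0.7,0,50,0,0,-1.8,0,50,0,0,-3,0,50,0,0,-3,0,50]}}

```text
time_s: 26.82
tool_pos: [0.637, -0.0775, 0.1288]
tool_rot: [-180.0, -0.4, -18.7]
force: [-0.4, -0.0, -4.3]
grip_width: 0.0597
grasp_force: 25.0
```

```bash
python3 - <<'E'
from h import *
go((.45,.2517,.12,3.3))
E
```

```text
t 26.82 pos [ 0.637  -0.0775  0.1288] yaw -18.71 w 0.0597 F [-0.4 -0.  -4.3]
  -> (0.45, 0.2517, 0.12, 3.3) [-7.07 -6.3   0.22 -2.2 ]
```

>>> {"fn": "drive_tool", "kwargs": {"moves": [-1.1,-1,0,-0.4,50,-2.2,-2,0,-0.8,50,-3.3,-3,0,-1.3,50,-4.4,-4,0,-1.8,50,-5.5,-4.9,0,-2.2,50]}}

```text
time_s: 27.45
tool_pos: [0.4865, 0.1796, 0.1231]
tool_rot: [179.9, 0.2, 3.5]
force: [0.5, 0.7, -3.8]
grip_width: 0.0599
grasp_force: 25.0
```

```bash
python3 - <<'E'
from h import *
go((.45,.2525,.12,3.3))
E
```

```text
t 27.45 pos [0.4865 0.1796 0.1231] yaw 3.45 w 0.0599 F [ 0.5  0.7 -3.8]
  -> (0.45, 0.2525, 0.12, 3.3) [-0.8  -1.87  0.08  0.02]
```

>>> {"fn": "drive_tool", "kwargs": {"moves": [-0.6,-1.2,0.1,0,50,-0.75,-1.75,0.2,0,50,-0.75,-1.75,0.2,0,50,-0.75,-1.75,0.2,0,50]}}

```text
time_s: 27.95
tool_pos: [0.4549, 0.2452, 0.1158]
tool_rot: [179.9, 0.1, 3.2]
force: [0.3, -0.3, -4.6]
grip_width: 0.0602
grasp_force: 25.0
```

>>> {"fn": "drive_tool", "kwargs": {"moves": [0,0,0.8,0,50,0,0,1.2,0,50,0,0,1.4,0,50,0,0,1.4,0,50]}}

```text
time_s: 28.45
tool_pos: [0.4551, 0.2467, 0.0607]
tool_rot: [180.0, 0.0, 3.3]
force: [0.0, 0.6, -4.0]
grip_width: 0.0597
grasp_force: 25.0
```

```bash
python3 - <<'E'
from h import *
o=env.get_obs(); p=o['tool_pos']
mark(p[:2],p[2]-.006+.03,o['tool_rot'][2])
go((.45,.2525,.046,3.3))
E
```

```text
mark offset mm 1.0 depth -29.2 -> [0.4561 0.2467] [ 31.  27.  35.  64.  91. 100.  99.  99. 100.  87.  63.  71. 102. 100.
 100. 100.  99. 100. 100.  99.  99.]
t 28.5 pos [0.4554 0.2471 0.0613] yaw 3.29 w 0.0599 F [ 0.1  0.2 -3.4]
  -> (0.45, 0.2525, 0.046, 3.3) [-0.13 -0.14  0.38 -0.  ]
```

>>> {"fn": "drive_tool", "kwargs": {"moves": [-0.13,-0.13,0,0,50,-0.13,-0.13,0.25,0,50,-0.13,-0.13,0.32,0,50,-0.13,-0.13,0.32,0,50]}}

```text
time_s: 29.0
tool_pos: [0.4493, 0.2518, 0.0477]
tool_rot: [180.0, 0.0, 3.3]
force: [-0.1, 0.5, -3.7]
grip_width: 0.0599
grasp_force: 25.0
```

```bash
python3 - <<'E'
from h import *
o=env.get_obs(); p=o['tool_pos']
mark(p[:2],p[2]-.006+.03,o['tool_rot'][2])
go((.45,.2525,.046,3.3))
E
```

```text
mark offset mm 1.0 depth -27.6 -> [0.4503 0.2518] [ 38.  26.  34.  58.  84. 100. 100. 100. 100.  88.  63.  70. 102. 101.
  99. 100. 100. 100. 100. 100.  99.]
t 29.05 pos [0.4495 0.2519 0.048 ] yaw 3.31 w 0.0604 F [ 0.1 -0.4 -2.5]
  -> (0.45, 0.2525, 0.046, 3.3) [ 0.01 -0.01  0.05  0.  ]
```

>>> {"fn": "drive_tool", "kwargs": {"moves": [0,0,0.04,0,50,0,0,0.04,0,50]}}

```text
time_s: 29.3
tool_pos: [0.4496, 0.2519, 0.0465]
tool_rot: [180.0, 0.0, 3.3]
force: [-0.4, -0.1, -4.0]
grip_width: 0.0598
grasp_force: 25.0
```

>>> {"fn": "drive_tool", "kwargs": {"moves": [0,0,0.02,0,50,0,0,0.02,0,50]}}

```text
time_s: 29.55
tool_pos: [0.4496, 0.252, 0.0458]
tool_rot: [-180.0, -0.0, 3.3]
force: [0.1, -0.5, -3.5]
grip_width: 0.0598
grasp_force: 25.0
```

>>> {"fn": "drive_tool", "kwargs": {"moves": [0,0,0.03,0,50,0,0,0.03,0,50]}}

```text
time_s: 29.8
tool_pos: [0.4497, 0.252, 0.0457]
tool_rot: [179.9, -0.0, 3.3]
force: [-3.5, -3.3, 8.2]
grip_width: 0.0598
grasp_force: 25.0
```

>>> {"fn": "drive_tool", "kwargs": {"moves": [0,0,-0.01,0,66,0,0,-0.01,0,72,0,0,-0.01,0,76,0,0,-0.01,0,76,0,0,-0.01,0,76]}}

```text
time_s: 30.42
tool_pos: [0.4495, 0.252, 0.0449]
tool_rot: [180.0, 0.0, 3.3]
force: [-0.0, -0.7, 0.4]
grip_width: 0.0758
grasp_force: 0.0
```

>>> {"fn": "drive_tool", "kwargs": {"moves": [0,0,-0.5,0,76,0,0,-1.5,0,76,0,0,-3,0,76,0,0,-3.5,0,76,0,0,-3.5,0,76]}}

```text
time_s: 31.05
tool_pos: [0.4506, 0.2525, 0.187]
tool_rot: [-180.0, -0.2, 3.3]
force: [0.2, 0.3, -0.8]
grip_width: 0.0759
grasp_force: 0.0
```

```bash
python3 - <<'E'
from h import *
tilt()
mark((.4505,.2517),.07,3.3)
go((.45,.2517,.047,3.3))
E
```

```text
-0.0675 12 68.3 | -0.0525 60 69.3 | -0.0375 64 69.1 | -0.0225 67 69.4 | -0.0075 71 69.3 | 0.0075 72 68.8 | 0.0225 70 69.2 | 0.0375 66 69.3 | 0.0525 79 69.3 | 0.0675 122 61.0 | 0.0825 0 - | 
mark offset mm 0.5 depth -25.6 -> [0.451  0.2517] [174. 162. 124.  96.  98.  97.  98.  98.  96.  81.  59.  79. 100.  99.
  99.  98.  98.  98.  98.  98.  99.]
t 31.15 pos [0.449  0.2514 0.1842] yaw 3.29 w 0.0763 F [ 0.6 -0.  -1. ]
  -> (0.45, 0.2517, 0.047, 3.3) [ 0.02 -0.01  3.43 -0.  ]
```

>>> {"fn": "drive_tool", "kwargs": {"moves": [0.02,0,1,0,76,0.02,0,2.2,0,76,0.02,0,3.1,0,76,0.02,0,3.44,0,76,0.02,0,3.44,0,76]}}

```text
time_s: 31.78
tool_pos: [0.4492, 0.2519, 0.0463]
tool_rot: [180.0, 0.2, 3.3]
force: [-0.2, 0.2, 0.3]
grip_width: 0.076
grasp_force: 0.0
```

>>> {"fn": "drive_tool", "kwargs": {"moves": [0,0,0,0,60,0,0,0,0,50,0,0,0,0,50,0,0,0,0,50], "squeeze": 25}}

```text
time_s: 32.28
tool_pos: [0.4512, 0.2522, 0.0485]
tool_rot: [180.0, -0.1, 3.3]
force: [-0.9, -0.3, 6.4]
grip_width: 0.0601
grasp_force: 25.0
```

>>> {"fn": "drive_tool", "kwargs": {"moves": [0,0,-0.8,0,50,0,0,-1.9,0,50,0,1.2,-2.4,0,50,0,2.6,-2.4,0,50,0,4,-2.4,0,50]}}

```text
time_s: 32.9
tool_pos: [0.459, 0.0904, 0.1431]
tool_rot: [179.9, -0.0, 3.3]
force: [1.0, 0.4, -4.1]
grip_width: 0.0598
grasp_force: 25.0
```

```bash
python3 - <<'E'
from h import *
go((.425,-.253,.14,8.3))
im,d=grab('scene'); g=cv2.GaussianBlur(im,(3,3),0).astype(int); V,U=np.indices(d.shape)
b=g[...,2]-g[...,0]
for r in rects('scene',im,(b>4)&(U>190)&(U<255)&(V>190)&(V<265),.01,300): print(*r)
im=cv2.imread('pics/scene0.png')[:,:,::-1].copy(); g=cv2.GaussianBlur(im,(3,3),0).astype(int);b=g[...,2]-g[...,0]
for r in rects('scene',im,(b>4)&(U>190)&(U<255)&(V>190)&(V<265),.01,300): print(*r)
E
```

```text
t 32.9 pos [0.459  0.0904 0.1431] yaw 3.33 w 0.0598 F [ 1.   0.4 -4.1]
  -> (0.425, -0.253, 0.14, 8.3) [-1.35  8.52  0.08 -0.5 ]
[222. 230.] 0.4293 -0.2524 0.1742 0.0905 8.7
[222. 230.] 0.4291 -0.2527 0.1749 0.0904 8.9
```

>>> {"fn": "drive_tool", "kwargs": {"moves": [0,1.4,0,-0.2,50,-0.2,2.9,0,-0.5,50,-0.5,4.3,0,-0.5,50,-0.8,5.8,0,-0.5,50,-1.1,7.2,0,-0.5,50]}}

```text
time_s: 33.58
tool_pos: [0.4312, -0.1994, 0.1429]
tool_rot: [180.0, 0.0, 8.3]
force: [1.2, -0.3, -4.4]
grip_width: 0.0598
grasp_force: 25.0
```

>>> {"fn": "drive_tool", "kwargs": {"moves": [-0.3,1.2,0,0,50,-0.3,1.2,0,0,50,-0.3,1.2,0,0,50]}}

```text
time_s: 33.95
tool_pos: [0.427, -0.2458, 0.1426]
tool_rot: [-179.9, 0.0, 8.3]
force: [-0.0, 0.5, -3.2]
grip_width: 0.0596
grasp_force: 25.0
```

```bash
python3 - <<'E'
from h import *
o=env.get_obs(); p=o['tool_pos']
mark(p[:2],p[2]-.006+.03,o['tool_rot'][2])
go((.426,-.253,.03,8.5),(.426,-.253,.017,8.5))
E
```

```text
mark offset mm 2.0 depth -27.1 -> [ 0.429  -0.2455] [132. 124.  97.  98.  99.  98.  99.  99. 100.  91.  68.  62.  93. 100.
  99.  98.  98.  98.  98.  98.  99.]
t 34.0 pos [ 0.4274 -0.2453  0.1428] yaw 8.4 w 0.0597 F [-1.2  0.2 -3.3]
  -> (0.426, -0.253, 0.03, 8.5) [-0.06  0.19  2.82 -0.01]
  -> (0.426, -0.253, 0.017, 8.5) [-0.06  0.19  3.15 -0.01]
```

>>> {"fn": "drive_tool", "kwargs": {"moves": [-0.05,0.19,0.7,-0.02,50,-0.05,0.19,1.8,-0.02,50,-0.05,0.19,2.6,-0.02,50,-0.05,0.19,2.95,-0.02,50,-0.05,0.19,3.05,-0.02,50]}}

```text
time_s: 34.62
tool_pos: [0.4267, -0.2539, 0.0212]
tool_rot: [-180.0, 0.0, 8.6]
force: [0.0, -0.2, -3.8]
grip_width: 0.06
grasp_force: 25.0
```

>>> {"fn": "drive_tool", "kwargs": {"moves": [0,0,0.05,0,50,0,0,0.05,0,50]}}

```text
time_s: 34.88
tool_pos: [0.4272, -0.2553, 0.0204]
tool_rot: [179.9, -0.1, 8.5]
force: [0.4, -0.1, -2.9]
grip_width: 0.0603
grasp_force: 25.0
```

>>> {"fn": "drive_tool", "kwargs": {"moves": [0,0,0.04,0,50,0,0,0.04,0,50]}}

```text
time_s: 35.12
tool_pos: [0.4271, -0.2553, 0.0185]
tool_rot: [179.9, -0.1, 8.5]
force: [0.4, -0.5, -0.4]
grip_width: 0.0593
grasp_force: 25.0
```

```bash
python3 - <<'E'
from h import *
o=env.get_obs(); p=o['tool_pos']
mark(p[:2],.04,o['tool_rot'][2])
go((.426,-.253,.016,8.5))
E
```

```text
mark offset mm -0.5 depth -24.9 -> [ 0.4266 -0.2554] [ 33.  48.  79. 101. 101.  99.  99. 100.  92.  72.  63.  95. 101. 100.
 100.  99. 100. 100.  99.  99.  98.]
t 35.17 pos [ 0.4271 -0.2554  0.0185] yaw 8.49 w 0.06 F [-0.1 -0.  -0.1]
  -> (0.426, -0.253, 0.016, 8.5) [-0.02 -0.06  0.06 -0.  ]
```

>>> {"fn": "drive_tool", "kwargs": {"moves": [0,0,-0.06,0,50,-0.02,-0.06,-0.06,0,50,-0.02,-0.06,0,0,50,-0.02,-0.06,0.03,0,50,-0.02,-0.06,0.03,0,50]}}

```text
time_s: 35.8
tool_pos: [0.425, -0.2521, 0.0184]
tool_rot: [-180.0, 0.1, 8.5]
force: [-7.0, 3.5, 17.2]
grip_width: 0.0596
grasp_force: 25.0
```

>>> {"fn": "drive_tool", "kwargs": {"moves": [0,0,0.02,0,50,0,0,0.02,0,50]}}

```text
time_s: 36.05
tool_pos: [0.425, -0.2521, 0.0184]
tool_rot: [180.0, 0.2, 8.5]
force: [-9.5, 5.5, 23.4]
grip_width: 0.0598
grasp_force: 25.0
```

Seated; ease off, release, retreat and check.

>>> {"fn": "drive_tool", "kwargs": {"moves": [0,0,-0.04,0,50,0,0,-0.04,0,64,0,0,-0.04,0,70,0,0,-0.04,0,76,0,0,-0.04,0,76]}}

```text
time_s: 36.67
tool_pos: [0.4253, -0.2526, 0.0172]
tool_rot: [-180.0, 0.0, 8.5]
force: [0.3, 0.1, 0.1]
grip_width: 0.0753
grasp_force: 0.0
```

>>> {"fn": "drive_tool", "kwargs": {"moves": [0,0,-0.5,0,76,0,0,-1.7,0,76,0,0,-3.2,0,76,0,1.4,-4,0,76,0,2.8,-4,0,76]}}

```text
time_s: 37.3
tool_pos: [0.4441, -0.3657, 0.1817]
tool_rot: [179.6, -0.2, 8.6]
force: [0.1, 0.4, 0.0]
grip_width: 0.0762
grasp_force: 0.0
```

>>> {"fn": "drive_tool", "kwargs": {"moves": [0,1.5,-1,0,76,0,3,-1,0,76,0,3,-1,0,76]}}

```text
time_s: 37.67
tool_pos: [0.4575, -0.4876, 0.2158]
tool_rot: [180.0, 0.1, 8.1]
force: [0.1, 1.1, -0.4]
grip_width: 0.0757
grasp_force: 0.0
```

```bash
python3 - <<'E'
from h import *
im,d=grab('top'); P=cloud('top',d)
im2=cv2.convertScaleAbs(im,alpha=1.5); cv2.imwrite('pics/t7.png',cv2.resize(im2[150:310,200:440,::-1],(720,480),interpolation=cv2.INTER_CUBIC))
near('top',(.425,-.253),zz=.04,dz=.012); near('scene',(.425,-.253),zz=.04,dz=.005)
g=cv2.GaussianBlur(im,(3,3),0).astype(int); b=g[...,2]-g[...,0]; V,U=np.indices(b.shape)
im,d=grab('scene','s7.png'); P=cloud('scene',d)
for c in ((.426,-.253),(.434,.0255),(.434,-.063)):
  for u in (-.05,0,.05):
    m=(abs(P[...,0]-c[0]-u)<.008)&(abs(P[...,1]-c[1])<.015)&(P[...,2]<.1); print(c,u,np.median(P[m][:,2]).round(4) if m.any() else '',end=' ')
go()
E
```

```text
top [404. 268.] 0.423 -0.2526 0.1324 0.0615 8.3
scene [221. 221.] 0.4285 -0.2522 0.1348 0.0597 8.5
(0.426, -0.253) -0.05 0.0393 (0.426, -0.253) 0 0.039 (0.426, -0.253) 0.05 0.0394 (0.434, 0.0255) -0.05 0.0344 (0.434, 0.0255) 0 0.0341 (0.434, 0.0255) 0.05 0.0283 (0.434, -0.063) -0.05 0.0342 (0.434, -0.063) 0 0.0336 (0.434, -0.063) 0.05 0.0343 t 37.88 pos [ 0.4601 -0.4802  0.217 ] yaw 8.61 w 0.076 F [ 0.4 -0.5 -0.4]
```

View pics/t7.png

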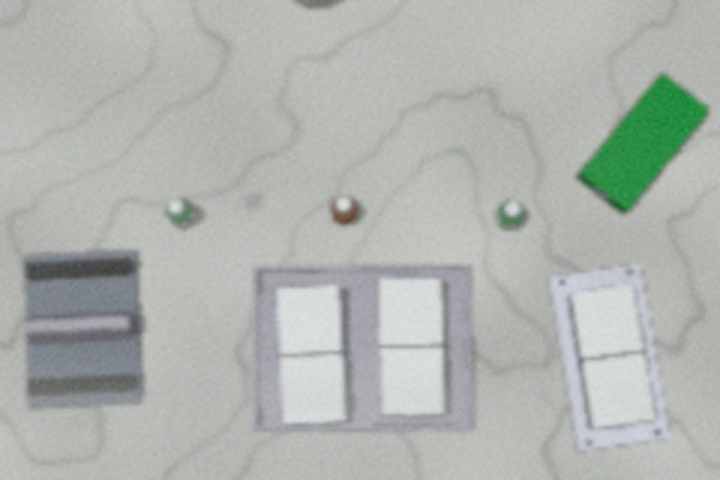

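View pics/s7.png

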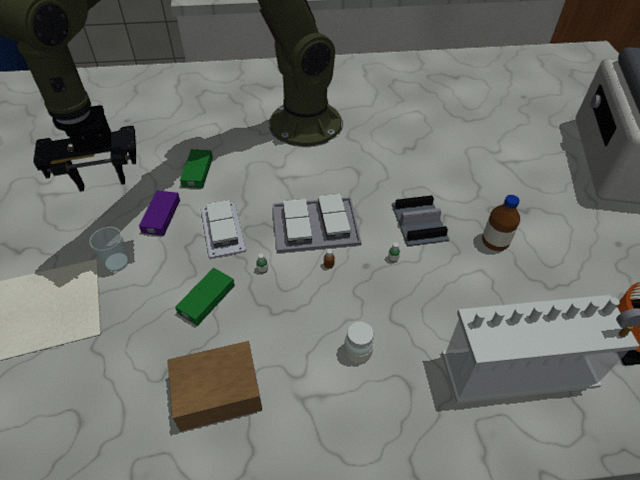

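The picture shows two carriers in the tray (top crop about (312,355) and (412,347)) and one centred on the plate (610,357). The left tray carrier seems to have shifted a little, so I'm checking that it's flat.

```bash
python3 - <<'E'
from h import *
near('top',(.43,.02),zz=.035,dz=.012,r=.14); near('scene',(.43,-.02),zz=.035,dz=.004,r=.14)
im,d=grab('scene'); P=cloud('scene',d)
for x in np.arange(.36,.5,.015):
  print(round(x,3),[np.median(P[m][:,2]).round(4) if (m:=(abs(P[...,0]-x)<.006)&(abs(P[...,1]-y)<.006)).any() else '' for y in (.0,.018,.036,.05)])
E
```

```text
top [304. 268.] 0.4231 0.0302 0.1319 0.0599 3.3
top [337. 265.] 0.4322 -0.0653 0.131 0.0593 0.2
scene [297. 219.] 0.4375 -0.0638 0.1351 0.0596 1.2
scene [333. 214.] 0.4281 0.0306 0.1324 0.0601 3.4
0.36 [np.float64(0.0129), np.float64(0.0342), np.float64(0.0338), np.float64(0.0333)]
0.375 [np.float64(0.0283), np.float64(0.035), np.float64(0.0337), np.float64(0.034)]
0.39 [np.float64(0.0253), np.float64(0.0343), np.float64(0.0331), np.float64(0.0335)]
0.405 [np.float64(0.0251), np.float64(0.0327), np.float64(0.0335), np.float64(0.0344)]
0.42 [np.float64(0.0199), np.float64(0.034), np.float64(0.0348), np.float64(0.0337)]
0.435 [np.float64(0.0066), np.float64(0.034), np.float64(0.0342), np.float64(0.0338)]
0.45 [np.float64(0.0066), np.float64(0.0335), np.float64(0.0347), np.float64(0.0334)]
0.465 [np.float64(0.0078), np.float64(0.0354), np.float64(0.0347), np.float64(0.0344)]
0.48 [np.float64(0.005), np.float64(0.0339), np.float64(0.0337), np.float64(0.0341)]
0.495 [np.float64(0.0049), np.float64(0.0134), np.float64(0.0123), np.float64(0.009)]
```

```bash
python3 -c "
from cell import env; print(env.sign_off())"
```

```text
the job is handed in; nothing more can be done
None
```

I handed the job in at about 38 s. Carriers 1 and 2 tipped and lie flat, lid up, in the reject tray; carrier 3 stayed level and is centred on the loading plate. Carrier 1 was later found shifted about 1 cm within the tray, still flat.

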